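# Index the stone-setting turret and press the counted stone

### The job

On the stone-setting fixture, turn the turret clockwise (seen from above; it has a black handle) until the seat with the brass stud rests under the red-capped press, then on by three more clicks, one at a time, letting it rest still for a moment in each click, so that the third seat after the studded one stands under the press; do not go past it. Then press the red cap gently all the way down to set that stone, and only that one, and let it spring back up. Leave everything else on the bench where it is.

Things in the scene. Friction and masses are not known exactly. Their poses are not given: they have to be found in the camera images.
- turret (a joint): turn of the turret, rad, growing clockwise seen from above. It clicks into rests at whole multiples of 0.628 (36 degrees), starting at 0, 0.628 or 1.257; the studded seat is under the press at 1.885, the third after it at 3.770. Past the crest half-way between rests it snaps on, against up to 0.2 N m; let go, it settles in the nearest. A rest counts when it stands within 0.1 for 0.3 s, held or free
- turret_grip (a point): point on the turret's upright axis at the height to grip its handle, 97 mm above the bench. The handle is a black upright bar, 48 mm long, 16 mm thick, from 64 to 116 mm above the bench (19 mm below this point to its top). This frame turns with the turret: x runs along the bar's length, y across its 16 mm thickness, z up. Stops bar turning back beyond -0.25 rad
- brass_stud (a point): top of the brass stud, 14 mm across, 7 mm high, standing on the turret plate 50 mm from its axis, just inside the seat it marks
- plunger_top (a point): centre of the top of the press's red round cap, 30 mm across, 112 mm above the bench when up. It is 76 mm from the turret's axis, carried by a green overarm from a green column outside the turret's rim. It is pushed straight down
- plunger (a joint): travel of the press plunger, m: 0 up, 0.007 fully down against a firm stop. Its spring asks about 3 N at first and 8 N at the stop and pushes it back up. It is all the way down above 0.006; more than 40 N on it is not gentle
- fixture: the fixed fixture: dark board 250 by 340 by 12 mm. Origin on the bench under the turret's axis; press towards its +y, steel click housing towards -y. The turret is a level aluminium plate 192 mm across, top 50 mm above the bench, with ten seats 36 degrees apart at 76 mm radius (dark steel cups, each with a round stone 11 mm high); in each rest one seat is exactly under the press
- tweezers: dark steel tweezers, 120 mm long, lying loose on the fixture's board; leave alone
- stone_dish: white dish of pebbles, 68 mm across, 22 mm high; origin under its centre; leave alone
- glue: glue bottle with orange cap, 38 mm across, 85 mm high; origin under its centre; leave alone
- brush: wooden brush, 190 mm long, lying; leave alone
- sort_tray: dark wooden sorting tray of stones, 160 by 240 by 22 mm; leave alone
- mug: blue mug, 76 mm across, 85 mm high; leave alone

How it is judged (in metres and radians):
On the way, in this order (a step that is already met when the one before it is completed fails the run):
1. the turret rests in the click with the brass-studded seat under the press (value of joint turret between 1.785 and 1.985 rad and velocity of joint turret between -0.15 and 0.15 rad/s and value of joint plunger below 0.0015 m), for 0.3 s.
2. it rests one click further (value of joint turret between 2.413 and 2.613 rad and velocity of joint turret between -0.15 and 0.15 rad/s and value of joint plunger below 0.0015 m), for 0.3 s.
3. it rests two clicks further (value of joint turret between 3.042 and 3.242 rad and velocity of joint turret between -0.15 and 0.15 rad/s and value of joint plunger below 0.0015 m), for 0.3 s.
4. it rests three clicks further: the counted seat is under the press (value of joint turret between 3.67 and 3.87 rad and velocity of joint turret between -0.15 and 0.15 rad/s and value of joint plunger below 0.0015 m), for 0.3 s.
5. the plunger is pressed fully down on that seat (value of joint turret between 3.67 and 3.87 rad and velocity of joint turret between -0.15 and 0.15 rad/s and value of joint plunger above 0.006 m), for 0.05 s.
At the end, for the whole second after the job is handed in: The turret rests within 0.1 rad of the click that puts the third seat after the brass-studded one under the press (3.770 rad), the plunger is back up (less than 1.5 mm down), and tweezers, dish, glue, brush, tray and mug are within 30 mm of where they were (all of step 4 and distance of each of tweezers, stone_dish, glue, brush, sort_tray, mug from where it was at the start of the episode below 0.03 m); the robot touches nothing.
It fails at once if the turret is turned past the counted seat (more than 0.3 rad beyond) (value of joint turret above 4.07 rad).
It fails at once if the plunger is pressed (more than 3 mm) while the counted seat is not under it (value of joint plunger above 0.003 m and (value of joint turret below 3.62 rad or value of joint turret above 3.92 rad)).
It fails at once if more than 40 N on the plunger (contact force between plunger and anything else above 40 N).
It fails at once if something else on the bench is moved by more than 30 mm (distance of any of tweezers, stone_dish, glue, brush, sort_tray, mug from where it was at the start of the episode above 0.03 m).
It also fails if it takes over 70 s, if anything falls off the work surface, if the arm or the gripper's body presses on something with over 40 N, if the wrist force passes 120 N, or if a joint passes its speed limit or range.

### The arm

A 6-joint arm with a two-finger parallel gripper is mounted at the origin on the work surface. World frame = base frame: x ahead of the robot, y to its left, z up, the work surface at z = 0. Lengths are in mm, angles in degrees, forces in N, time in s.
With the tool pointing down it reaches from about 350 to 975 mm from the base axis. Payload 4.9 kg.
Tool frame: the origin (TCP) lies at the centre of the arm's flange, where the gripper is bolted on; the fingertips stand 173 mm ahead of it and the grasp point (between the pads) lies 155 mm ahead of it; z points along the fingers, y is the direction in which the jaws open and shut (so a half turn about z gives the same grasp; the last joint's range is limited). The gripper opens to 85 mm and grips with 20 to 120 N. Pads are 22 mm wide; open, the fingers measure 114 mm over their backs; the gripper's body (76 mm by 85 mm) begins 54 mm behind the grasp point. The pads swing forward as they close: fully open they stand 13 mm farther back than shut.
Start: joints at [64.802, 3.019, 92.412, -0, 84.569, -6.818], TCP at [197.069, 593.1, 404.704] pointing down, gripper open.
Joint ranges: [-172.51, 172.51], [-57.92, 126.97], [3.15, 148.05], [-58.71, 238.71], [5.1, 150.11], [-179.66, 179.66]. Speed limits (degrees/s): [147.25, 147.25, 180, 180, 180, 180].

### API

Orientations are given as a 3x3 rotation matrix whose columns are the frame's x, y, z axes.
In Python, from rig import bot, vision gives the robot as it stands.
- The arm moves only by the tool carry_out, never from a script. Its argument "motion" is a list of rows, each a list of 7 numbers: the turn, a rotation vector about the tool's x, y, z in degrees, then the shift along the tool's x, y, z in cm, then the closure, from 0 (fully open) to 1 (shut). A call has 1 to 12 rows; each row shifts and turns the pose as measured when the row begins, along the tool's axes as they then stand; what a row does not reach is not made up. A row lasts 1/10 s, in which the tool goes at most 50 mm and 8.59 degrees, less where a joint would pass 70% of its speed; a pose out of reach is approached as far as the arm can. A call with a gripper value outside its range is refused whole. The fingers move at their own pace and stop on an object; "squeeze" is the grip in N (left out, the last holds). Time passes only in rows, so rows that do not move let the fingers close. It gives the time, the measured TCP pose, the force and the opening at its end, in the units of the state.
- bot.observe(): the state, without advancing time (a new reading comes with each control period).
- vision.snapshot(name): name is "side" or "top" or "wrist"; returns the picture (384x512x3 uint8, red, green, blue); there is no depth.
- vision.calibration(name): a dict with "fovy" (degrees; the focal length in pixels is half the picture's height over the tangent of half this angle, whatever the lens; pixels are square), "cx", "cy" (the principal point, pixels), "rvec" (rotation vector, rad) and "tvec" (3), from world to camera coordinates, as OpenCV has them. Camera axes: x right, y down, z forward; pixel columns grow to the right and rows downward; lengths in mm; the calibration is good to about 2 mm. A picture is of the moment at which its call begins: read the wrist's pose just before it. calibration takes no time and is no camera call; for the wrist camera it gives the pose at the moment of the call.
- bot.hand_in(): hands the job in, once; it reports no verdict.
The state is a dict: "time_s": time; "joint_pos": joint angles; "qvel": joint speeds; "tau": joint torques, N m; "tool_pos": TCP position; "eef_rot": TCP orientation; "wrist_force": force on the tool from outside, world axes, zero at the start; "torque": the same for the moment, N m; "gripper_width": finger opening in mm.
Only numpy, scipy, OpenCV 4.12 (cv2) and the standard library are available. Lean on these libraries where they do the work, as an engineer would, in place of code of your own. Each camera call takes 0.05 s, during which the arm holds its last target.

## Working session

There is one attempt and no reset: what is moved stays moved. The work goes in short steps, Python scripts to look and compute and a tool call to move; the robot and the scene stay as the last step left them, time stands still between calls to the robot, and variables do not carry over. Pictures are saved under pics/ and viewed, and the job is handed in when it is done.

Besides the shell and the picture viewer there is one more tool, called after "Request:" by a JSON object that holds its "method" and its "body", one argument or row to a line. carry_out: Moves the arm, as the interface text tells. Its arguments: {"type":"object","properties":{"motion":{"type":"array","items":{"type":"array","items":{"type":"number"}}},"squeeze":{"type":"number"}},"required":["motion"]}

```bash
ls; mkdir -p pics; cat > h.py <<'E'
import numpy as np, cv2
from rig import bot, vision
def snap(name,fn):
    c=vision.calibration(name); im=vision.snapshot(name)
    cv2.imwrite('pics/'+fn,cv2.cvtColor(np.asarray(im),cv2.COLOR_RGB2BGR)); return np.asarray(im),c
def K(c,h=384):
    f=h/2/np.tan(np.radians(c['fovy'])/2)
    return np.array([[f,0,c['cx']],[0,f,c['cy']],[0,0,1]])
def ray(c,u,v):
    R=cv2.Rodrigues(np.array(c['rvec'],float))[0];t=np.array(c['tvec'],float).ravel()
    d=R.T@np.linalg.solve(K(c),[u,v,1.]);o=-R.T@t
    return o,d
def onz(c,u,v,z):
    o,d=ray(c,u,v);return o+d*(z-o[2])/d[2]
def proj(c,P):
    return cv2.projectPoints(np.array(P,float).reshape(-1,3),np.array(c['rvec'],float),np.array(c['tvec'],float),K(c),None)[0].reshape(-1,2)
E
python3 - <<'E'
from h import *
for n in ['top','side','wrist']:
    im,c=snap(n,n+'0.png'); print(n,c)
s=bot.observe();print(s)
E
```

```text
pics
top {'fovy': 49.249821264334216, 'cx': 253.6284338863675, 'cy': 195.10070923542844, 'rvec': array([ 2.23189609, -2.17741732,  0.03413078]), 'tvec': array([-174.12909593,  543.70525329, 1109.78867979])}
side {'fovy': 49.52149106516834, 'cx': 252.19232546702492, 'cy': 196.12614455630984, 'rvec': array([ 0.22226067, -2.68917177,  1.45356946]), 'tvec': array([535.72930336, 236.91443859, 956.2856189 ])}
wrist {'fovy': 61.88932398276165, 'cx': 255.19722594336267, 'cy': 186.66680546653558, 'rvec': array([-2.34093867, -1.69106358, -0.25272059]), 'tvec': array([-624.45973544,  -38.1960774 ,  379.57556194])}
{'time_s': 0.15, 'joint_pos': array([ 6.48018344e+01,  3.05064846e+00,  9.24742207e+01, -1.06584642e-03,
        8.45696843e+01, -6.81611782e+00]), 'qvel': array([ 0.05624681, -0.26340747, -0.21167794,  0.09586801,  0.14681795,
        0.03121941]), 'tau': array([ 6.65961034e-04, -3.94235301e+01, -3.70725095e+01, -2.85455951e-05,
        4.61808027e-03, -9.76920262e-06]), 'tool_pos': array([196.98544982, 592.92611422, 403.72063204]), 'eef_rot': array([[-9.48975365e-01,  3.15349467e-01, -6.85845415e-04],
       [ 3.15350163e-01,  9.48974194e-01, -1.50111425e-03],
       [ 1.77474021e-04, -1.64080191e-03, -9.99998638e-01]]), 'wrist_force': array([ 0.48852322, -0.47203599, -0.16392464]), 'torque': array([-0.04247621, -0.00782699,  0.00388456]), 'gripper_width': 85.78663287940785}
```

View pics/top0.png

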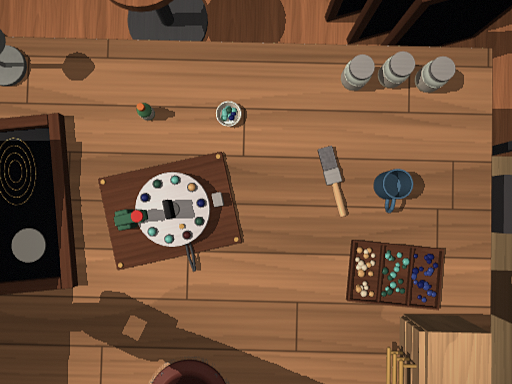

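View pics/side0.png

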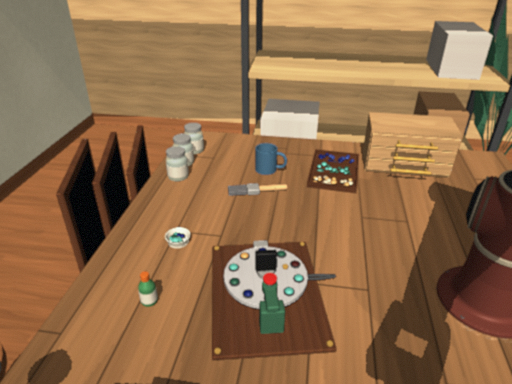

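View pics/wrist0.png

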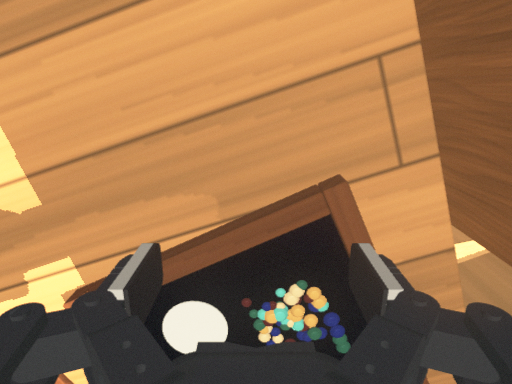

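The top view shows the fixture at about (172,210), with the red cap at (137,216), click housing at (218,199) and black handle at (170,209). The side view shows the cap at (269,280) and handle at (265,260). The wrist camera sees only an unrelated dark tray. Next I'll measure positions from the top and side views.

```bash
python3 - <<'E'
from h import *
ct=vision.calibration('top');cs=vision.calibration('side')
print('tcp in top',proj(ct,[197,593,404]),proj(ct,[0,0,0]),'side',proj(cs,[[197,593,404],[0,0,0]]))
t=cv2.imread('pics/top0.png');s=cv2.imread('pics/side0.png')
print('plate c',onz(ct,172.5,209.5,50),'cap',onz(ct,137,216,112))
def comp(im,m,lab):
    n,l,st,ce=cv2.connectedComponentsWithStats(m.astype(np.uint8))
    for i in range(1,n):
        if st[i,4]>15: print(lab,st[i],ce[i])
for im,lab in((t,'top'),(s,'side')):
    b,g,r=[im[...,i].astype(int) for i in range(3)]
    comp(im,(r>150)&(g<60)&(b<60),lab+' red')
    hsv=cv2.cvtColor(im,cv2.COLOR_BGR2HSV)
cv2.imwrite('pics/t1.png',cv2.resize(t[140:280,90:255],None,fx=4,fy=4,interpolation=cv2.INTER_CUBIC))
cv2.imwrite('pics/s1.png',cv2.resize(s[230:360,200:345],None,fx=4,fy=4,interpolation=cv2.INTER_CUBIC))
E
```

```text
tcp in top [[-194.15859158  382.66390958]] [[187.90444593 400.31901193]] side [[627.00141906 504.23260732]
 [485.39736942 299.25591871]]
plate c [504.37755654  46.71699112  50.        ] cap [486.98810203 120.08138222 112.        ]
side red [264 274  12  11 108] [269.49074074 278.75925926]
```

View pics/t1.png

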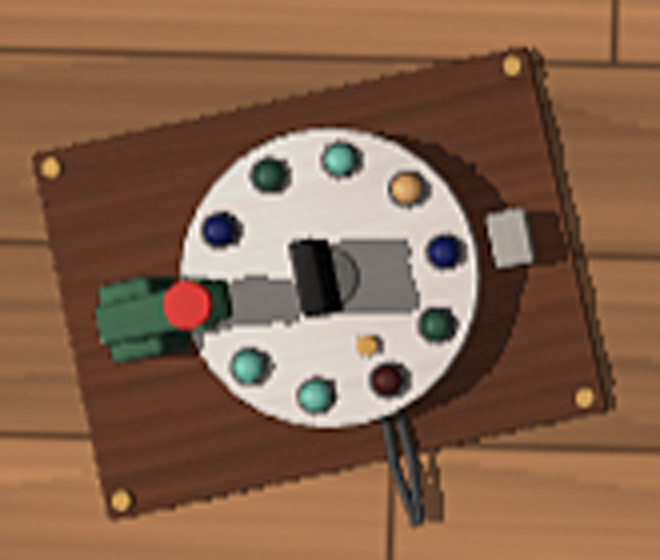

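View pics/s1.png

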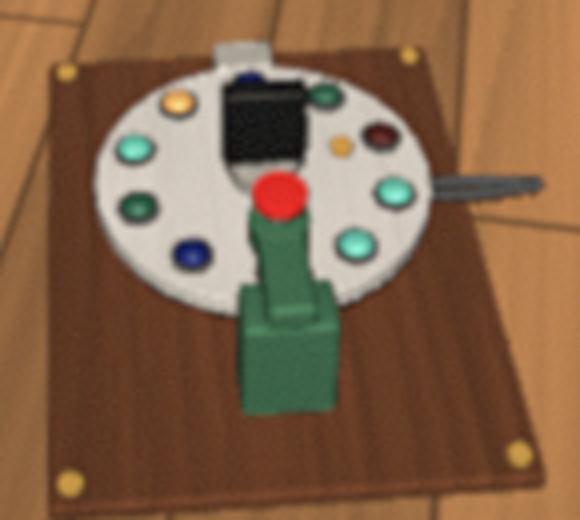

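The stud is beside the dark red seat, at crop (368,345). Turning clockwise it is three seats before the press, so the turret is at 0 and needs 6 clicks (216°). Next I'll measure the axis, cap and bar direction precisely.

```bash
python3 - <<'E'
from h import *
ct=vision.calibration('top');cs=vision.calibration('side')
P={}
for f,c in(('top',ct),('side',cs)):
    im=cv2.imread(f'pics/{f}0.png').astype(int);b,g,r=im[...,0],im[...,1],im[...,2]
    box=np.zeros(r.shape,bool)
    if f=='top': box[150:270,100:240]=1
    else: box[235:355,205:330]=1
    red=(r>150)&(g<100)&(b<90)&(r-g>100)&box
    n,l,st,ce=cv2.connectedComponentsWithStats(red.astype(np.uint8));i=1+st[1:,4].argmax();print(f,'red',st[i],ce[i]);P[f+'red']=ce[i]
    w=(np.minimum(np.minimum(r,g),b)>165)&box
    n,l,st,ce=cv2.connectedComponentsWithStats(w.astype(np.uint8));i=1+st[1:,4].argmax()
    cn=cv2.findContours((l==i).astype(np.uint8),cv2.RETR_EXTERNAL,cv2.CHAIN_APPROX_NONE)[0];h=max(cn,key=len)[:,0,:].astype(float)
    pts=np.array([onz(c,u,v,50)[:2] for u,v in h])
    # robust circle fit of given radius 96
    from scipy.optimize import least_squares
    for q in range(3):
        s=least_squares(lambda p:np.hypot(*(pts-p[:2]).T)-p[2],[*pts.mean(0),96],loss='soft_l1',f_scale=1.0)
    print(f,'plate',s.x,'on circle',np.mean(abs(s.fun)<2)); P[f]=s.x
    u=ce[i]
    ys,xs=np.where(red);pp=np.array([onz(c,x,y,112)[:2] for x,y in zip(xs,ys)]);print(f,'cap@112',pp.mean(0),np.ptp(pp,axis=0))
    blk=(np.maximum(np.maximum(r,g),b)<40)&box
    n,l,st,ce=cv2.connectedComponentsWithStats(blk.astype(np.uint8))
    for i in range(1,n):
        if st[i,4]>40:
            ys,xs=np.where(l==i);rc=cv2.minAreaRect(np.c_[xs,ys].astype(np.float32));print(f,'blk',st[i],rc)
    # brass nails
    hsv=cv2.cvtColor(im.astype(np.uint8),cv2.COLOR_BGR2HSV)
o1,d1=ray(ct,*P['topred']);o2,d2=ray(cs,*P['sidered'])
k=np.linalg.lstsq(np.c_[d1,-d2],o2-o1,rcond=None)[0];print('tri cap',o1+k[0]*d1,o2+k[1]*d2)
nt=[(50,168),(512,66),(584,398),(121,500)]
q=np.array([onz(ct,90+u/4,140+v/4,13)[:2] for u,v in nt]);print(q,q.mean(0),np.linalg.norm(q-np.roll(q,1,0),axis=1))
ns=[(66,72),(409,55),(519,454),(69,484)]
q=np.array([onz(cs,200+u/4,230+v/4,13)[:2] for u,v in ns]);print(q,q.mean(0),np.linalg.norm(q-np.roll(q,1,0),axis=1))
print('handle top face',[onz(ct,90+u/4,140+v/4,116)[:2].round(1) for u,v in((290,242),(313,239),(303,316),(334,310),(327,238))])
E
```

```text
top red [131 210  11  12 107] [136.04672897 215.82242991]
top plate [506.33688578  46.81031898  91.16809346] on circle 0.31402439024390244
top cap@112 [487.36161761 122.40226924] [26.69556683 24.68238181]
top blk [163 200  13  19 133] ((168.92308044433594, 208.61538696289062), (18.43491554260254, 9.021342277526855), 78.69007110595703)
side red [263 273  14  12 125] [269.464 278.288]
side plate [531.9328679   62.96970272  69.78477436] on circle 0.07602339181286549
side cap@112 [485.94120168 128.67907653] [26.75963924 32.7603244 ]
side blk [257 251  20  19 312] ((266.5, 260.0), (18.0, 19.0), 90.0)
tri cap [487.23927749 123.79050729 107.05123512] [486.46595514 123.7116244  107.04797528]
[[ 572.65566645  242.52527623]
 [ 648.34769744  -63.08846656]
 [ 428.83504618 -116.84580107]
 [ 353.99424915  187.58956233]] [500.9581648   62.54514273] [225.45675434 314.847651   225.9992369  313.49965771]
[[ 647.22681451  -59.18197801]
 [ 427.64253411 -113.41995555]
 [ 352.88529055  190.96880701]
 [ 572.53899173  245.44166459]] [500.07340772  65.95213451] [313.64603377 226.18358563 313.43446561 226.30740301]
handle top face [array([525.9,  58.7]), array([528.1,  44.9]), array([481.6,  49.5]), array([485.7,  30.9]), array([528.9,  36.5])]
```

Request:
{"method": "carry_out", "body": {
  "motion": [
    [0, 0, 0, -3.6, -3.2, 0, 0],
    [0, 0, 0, -3.6, -3.2, 0, 0],
    [0, 0, 0, -3.6, -3.2, 0, 0],
    [0, 0, 0, -3.6, -3.2, 0, 0],
    [0, 0, 0, -3.6, -3.2, 0, 0],
    [0, 0, 0, -3.6, -3.2, 0, 0],
    [0, 0, 0, -3.6, -3.2, 0, 0],
    [0, 0, 0, -3.6, -3.2, 0, 0],
    [0, 0, -4, -3.6, -3.2, 0, 0],
    [0, 0, -8, -3.6, -3.2, 0, 0],
    [0, 0, -8, -2, -2, 0, 0],
    [0, 0, 0, 0, 0, 0, 0]
  ],
  "squeeze": 40
}}

```text
time_s: 1.35
tool_pos: [463.1, 143.7, 399.9]
eef_rot: [[-0.999, -0.033, -0.002], [-0.033, 0.999, -0.005], [0.002, -0.005, -1.0]]
wrist_force: [-0.3, 0.2, 0.1]
gripper_width: 85.5
```

```bash
cat > st.py <<'E'
from h import *
def st(T=(505,49),psi=None):
    s=bot.observe();R=np.array(s['eef_rot']);p=np.array(s['tool_pos'])
    print('t',s['time_s'],'p',p.round(1),'psi',np.degrees(np.arctan2(R[1,1],R[0,1])).round(2),'j',np.array(s['joint_pos']).round(1),'F',np.array(s['wrist_force']).round(1),'M',np.array(s['torque']).round(2),'w',round(s['gripper_width'],1))
    print('tilt z',R[:,2].round(4))
    if T is not None:
        print('need tool cm',(R.T@(np.array([T[0],T[1],p[2]])-p)/10).round(2))
    return s,R,p
if __name__=='__main__':
    st()
E
python3 st.py
```

```text
t 1.35 p [463.1 143.7 399.9] psi 91.88 j [  8.5 -16.6 110.8  -0.3  85.9 -83.4] F [-0.3  0.2  0.1] M [0.03 0.02 0.04] w 85.5
tilt z [-0.0019 -0.005  -1.    ]
need tool cm [-3.88 -9.6   0.04]
```

Request:
{"method": "carry_out", "body": {
  "motion": [
    [0, 0, 0, -1.4, -3.3, 0, 0.3],
    [0, 0, 0, -1.4, -3.3, 0, 0.3],
    [0, 0, 0, -1.2, -3.2, 0, 0.3],
    [0, 0, -6, 0, 0, 0, 0.3],
    [0, 0, -6, 0, 0, 0, 0.3],
    [0, 0, 0, 0, 0, 0, 0.3],
    [0, 0, 0, 0, 0, 0, 0.3]
  ]
}}

```text
time_s: 2.05
tool_pos: [505.7, 46.8, 397.9]
eef_rot: [[-0.972, -0.237, -0.007], [-0.237, 0.972, -0.002], [0.007, 0.0, -1.0]]
wrist_force: [-0.5, 0.8, 0.5]
gripper_width: 59.7
```

```bash
python3 - <<'E'
from st import *
st()
im,c=snap('wrist','w1.png')
print(c, proj(c,[[505,49,116],[505,49,50],[487,123,112]]))
E
```

```text
t 2.05 p [505.7  46.8 397.9] psi 103.68 j [-3.100e+00 -1.300e+01  1.081e+02 -1.000e-01  8.530e+01 -1.068e+02] F [-0.5  0.8  0.5] M [ 0.02 -0.03 -0.02] w 59.7
tilt z [-0.0069 -0.0017 -1.    ]
need tool cm [0.02 0.23 0.  ]
{'fovy': 61.88932398276165, 'cx': 255.19722594336267, 'cy': 186.66680546653558, 'rvec': array([-1.81655987, -2.31428752, -0.340305  ]), 'tvec': array([  74.00459498, -514.48413927,  229.51662835])} [[257.20415233 186.46803769]
 [256.81556274 167.8540484 ]
 [348.57122137 185.19547739]]
```

View pics/w1.png

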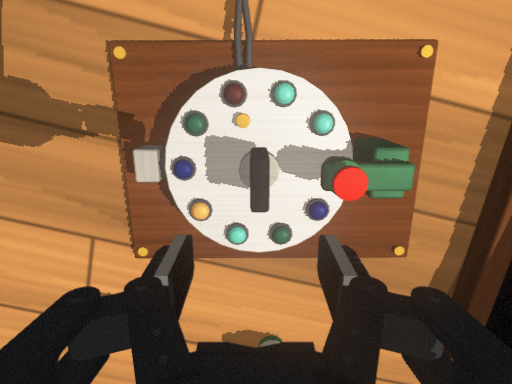

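The wrist view shows the bar centred at column 260, upright in the image, the cap at (350,184) and the plate centre near (259,160). I'll refine the axis estimate from this.

```bash
python3 - <<'E'
from st import *
from scipy.optimize import least_squares
c=vision.calibration('wrist')
im=cv2.imread('pics/w1.png').astype(int);b,g,r=im[...,0],im[...,1],im[...,2]
w=(np.minimum(np.minimum(r,g),b)>170);w[:60]=0;w[255:]=0;w[:,:150]=0;w[:,365:]=0
n,l,s_,ce=cv2.connectedComponentsWithStats(w.astype(np.uint8));i=1+s_[1:,4].argmax()
h=cv2.convexHull(np.argwhere(l==i)[:,::-1].astype(np.int32))[:,0]
cn=max(cv2.findContours((l==i).astype(np.uint8),cv2.RETR_EXTERNAL,cv2.CHAIN_APPROX_NONE)[0],key=len)[:,0]
pts=np.array([onz(c,u,v,50)[:2] for u,v in cn])
s=least_squares(lambda p:np.hypot(*(pts-p[:2]).T)-p[2],[505,50,96],loss='cauchy',f_scale=1.0);print('plate',s.x,np.mean(abs(s.fun)<1.5))
red=(r>150)&(r-g>110)&(r-b>110)
ys,xs=np.where(red&(np.indices(r.shape)[1]>320)&(np.indices(r.shape)[1]<380)&(np.indices(r.shape)[0]>150)&(np.indices(r.shape)[0]<210))
pp=np.array([onz(c,x,y,112)[:2] for x,y in zip(xs,ys)]);print('cap',pp.mean(0),np.ptp(pp,axis=0))
print('nails');
q=np.array([onz(c,u,v,13)[:2] for u,v in((120,52),(427,51),(399,251),(142,252))]);print(q,q.mean(0),q[1]-q[0],q[2]-q[3])
blk=(np.maximum(np.maximum(r,g),b)<45).astype(np.uint8);blk[:140]=0;blk[225:]=0;blk[:,:240]=0;blk[:,280:]=0
ys,xs=np.where(blk);print(xs.min(),xs.max(),ys.min(),ys.max())
for row in(160,175,190,200,208):
    x=np.where(blk[row])[0]; print(row,x.min(),x.max(),onz(c,x.mean(),row,116)[:2])
print('bar ends',onz(c,260,150,116),onz(c,260,211,97))
E
```

```text
plate [503.72430657  50.78945835  94.55958085] 0.5104510451045104
cap [485.30873788 124.25470551] [28.77122537 28.61207694]
nails
[[ 428.35844348 -114.41421102]
 [ 352.37103133  191.53770167]
 [ 573.77810193  246.58950814]
 [ 650.50476095  -60.62750797]] [501.25308442  65.77137271] [-75.98741215 305.95191269] [-76.72665902 307.21701611]Traceback (most recent call last):
  File "<stdin>", line 17, in <module>
    return umr_minimum(a, axis, None, out, keepdims, initial, where)
ValueError: zero-size array to reduction operation minimum which has no identity
```

Request:
{"method": "carry_out", "body": {
  "motion": [
    [0, -0.4, 0, 0.08, 0.4, 0, 0.5],
    [0, 0, 0, 0, 0, 3, 0.5],
    [0, 0, 0, 0, 0, 3, 0.5],
    [0, 0, 0, 0, 0, 3, 0.5],
    [0, 0, 0, 0, 0, 0, 0.5],
    [0, 0, 0, 0, 0, 0, 0.5]
  ]
}}

```text
time_s: 2.7
tool_pos: [503.6, 54.3, 308.3]
eef_rot: [[-0.972, -0.234, 0.007], [-0.234, 0.972, 0.001], [-0.007, -0.0, -1.0]]
wrist_force: [0.1, 0.3, 1.2]
gripper_width: 42.5
```

```bash
python3 - <<'E'
from st import *
st((504,50.5))
im,c=snap('wrist','w2.png')
im,c=snap('side','s2.png')
E
```

```text
t 2.7 p [503.6  54.3 308.3] psi 103.53 j [-2.300e+00 -9.000e+00  1.134e+02  1.000e-01  7.520e+01 -1.058e+02] F [0.1 0.3 1.2] M [-0.03  0.02 -0.01] w 42.5
tilt z [ 0.0067  0.0013 -1.    ]
need tool cm [ 0.05 -0.38 -0.  ]
```

View pics/w2.png

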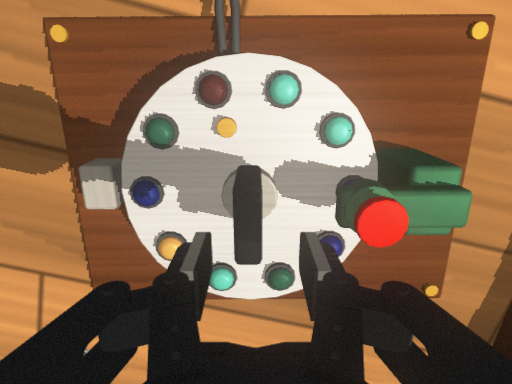

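Aligned apart from about 4 mm in tool y: the bar is at column 247 and the jaw midpoint at about 256. I'll correct that in small moves.

Request:
{"method": "carry_out", "body": {
  "motion": [
    [0, 0.2, 0, 0, -0.2, 0, 0.5],
    [0, 0, 0, 0, 0, 0, 0.5],
    [0, 0, 0, 0, 0, 0, 0.5]
  ]
}}

```text
time_s: 3.1
tool_pos: [505.5, 52.2, 313.3]
eef_rot: [[-0.972, -0.234, 0.011], [-0.234, 0.972, 0.0], [-0.011, -0.003, -1.0]]
wrist_force: [0.6, 0.6, 1.0]
gripper_width: 42.9
```

```bash
python3 -c "
from st import *
st((504,50.5))"
```

```text
t 3.1 p [505.5  52.2 313.3] psi 103.52 j [  -2.5   -9.1  113.     0.    75.4 -106. ] F [0.6 0.6 1. ] M [-0.   -0.03  0.  ] w 42.9
tilt z [ 0.0111  0.     -0.9999]
need tool cm [ 0.19 -0.12 -0.  ]
```

Request:
{"method": "carry_out", "body": {
  "motion": [
    [0, -0.6, 0, 0.19, -0.12, 2, 0.5],
    [0, 0, 0, 0, 0, 2, 0.5],
    [0, 0, 0, 0, 0, 0, 0.5]
  ]
}}

```text
time_s: 3.4
tool_pos: [506.0, 50.3, 275.9]
eef_rot: [[-0.972, -0.233, 0.029], [-0.233, 0.972, 0.002], [-0.028, -0.004, -1.0]]
wrist_force: [-0.8, -0.5, -0.6]
gripper_width: 42.8
```

```bash
python3 -c "
from st import *
st((504,50.5));snap('wrist','w3.png');st()"
```

```text
t 3.4 p [506.   50.3 275.9] psi 103.49 j [  -2.8   -6.8  114.8    0.2   70.4 -106.3] F [-0.8 -0.5 -0.6] M [-0.04  0.04 -0.08] w 42.8
tilt z [ 0.0286  0.0023 -0.9996]
need tool cm [ 0.19  0.07 -0.01]
t 3.45 p [506.6  50.3 277.5] psi 103.49 j [  -2.8   -6.9  114.7    0.2   70.4 -106.3] F [0.2 0.3 0.6] M [0.04 0.04 0.07] w 42.6
tilt z [ 0.0309  0.0022 -0.9995]
need tool cm [ 0.19 -0.09 -0.01]
```

View pics/w3.png

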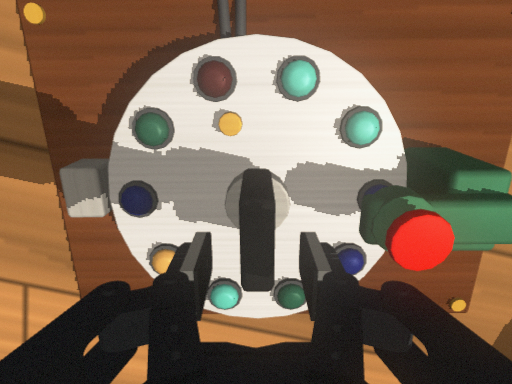

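Request:
{"method": "carry_out", "body": {
  "motion": [
    [0, -1.8, 0, 0.1, 0, 0, 0.5],
    [0, 0, 0, 0, 0, 0, 0.5]
  ]
}}

```text
time_s: 3.65
tool_pos: [506.4, 50.0, 279.7]
eef_rot: [[-0.97, -0.233, 0.067], [-0.233, 0.972, 0.01], [-0.067, -0.006, -0.998]]
wrist_force: [0.1, 0.6, -0.0]
gripper_width: 42.7
```

```bash
python3 -c "
from st import *
st((504,50.5))"
```

```text
t 3.65 p [506.4  50.  279.7] psi 103.49 j [  -2.9   -7.6  115.2    0.8   68.7 -106.7] F [ 0.1  0.6 -0. ] M [-0.01  0.04 -0.02] w 42.7
tilt z [ 0.0669  0.01   -0.9977]
need tool cm [ 0.22  0.1  -0.02]
```

Request:
{"method": "carry_out", "body": {
  "motion": [
    [0, 3.7, 0, 0.0, 0, 0, 0.5],
    [0, 0, 0, 0, 0, 0, 0.5],
    [0, 0, 0, 0, 0, 0, 0.5]
  ]
}}

```text
time_s: 3.95
tool_pos: [507.2, 50.0, 282.9]
eef_rot: [[-0.972, -0.233, 0.009], [-0.233, 0.972, -0.005], [-0.008, -0.007, -1.0]]
wrist_force: [0.1, 0.1, 0.5]
gripper_width: 42.9
```

```bash
python3 -c "
from st import *
st((504,50.5))"
```

```text
t 3.95 p [507.2  50.  282.9] psi 103.48 j [  -2.7   -6.8  114.1   -0.3   72.2 -106.1] F [0.1 0.1 0.5] M [ 0.02  0.01 -0.07] w 42.9
tilt z [ 0.0094 -0.0053 -0.9999]
need tool cm [ 0.3   0.13 -0.  ]
```

Request:
{"method": "carry_out", "body": {
  "motion": [
    [0, 0.5, 0, 0.25, 0.1, 1.5, 0.5],
    [0, 0.3, 0, 0, 0, 1.4, 0.5],
    [0, 0, 0, 0, 0, 0, 0.5]
  ]
}}

```text
time_s: 4.25
tool_pos: [504.4, 50.2, 252.1]
eef_rot: [[-0.972, -0.233, -0.002], [-0.233, 0.972, -0.008], [0.004, -0.008, -1.0]]
wrist_force: [-0.6, 0.1, -0.2]
gripper_width: 42.7
```

```bash
python3 -c "
from st import *
st((504,50.5));snap('wrist','w4.png')
snap('side','s4.png')"
```

```text
t 4.25 p [504.4  50.2 252.1] psi 103.48 j [  -2.6   -4.7  115.4   -0.5   69.4 -105.9] F [-0.6  0.1 -0.2] M [-0.04  0.05 -0.02] w 42.7
tilt z [-0.0021 -0.0084 -1.    ]
need tool cm [ 0.03  0.04 -0.  ]
```

View pics/w4.png

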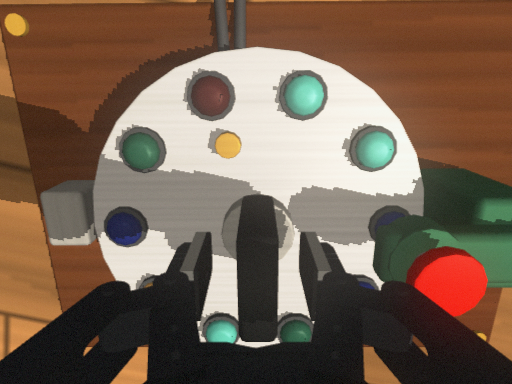

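View pics/s4.png

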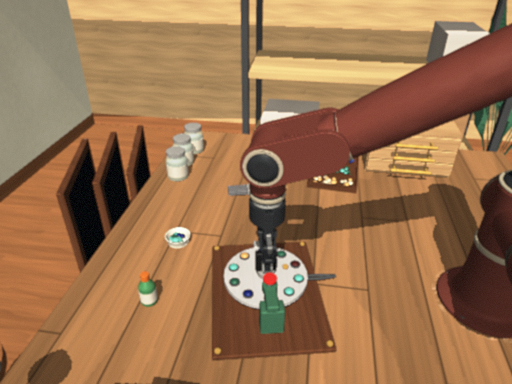

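The bar sits centred between the fingers (column 258 against 256), so I'm closing.

Request:
{"method": "carry_out", "body": {
  "motion": [
    [0, 0, 0, 0, 0, 0, 0.9],
    [0, 0, 0, 0, 0, 0, 0.9],
    [0, 0, 0, 0, 0, 0, 0.9],
    [0, 0, 0, 0, 0, 0, 0.9],
    [0, 0, 0, 0, 0, 0, 0.9]
  ],
  "squeeze": 50
}}

```text
time_s: 4.85
tool_pos: [505.0, 50.9, 254.1]
eef_rot: [[-0.972, -0.233, -0.0], [-0.233, 0.972, -0.005], [0.001, -0.005, -1.0]]
wrist_force: [0.2, -0.3, -1.1]
gripper_width: 15.4
```

```bash
python3 -c "
from st import *
st((504,50.5));snap('wrist','w5.png')"
```

```text
t 4.85 p [505.   50.9 254.1] psi 103.5 j [  -2.6   -4.8  115.3   -0.3   69.5 -106. ] F [ 0.2 -0.3 -1.1] M [0.18 0.05 0.13] w 15.4
tilt z [-0.     -0.0054 -1.    ]
need tool cm [ 0.11 -0.01  0.  ]
```

View pics/w5.png

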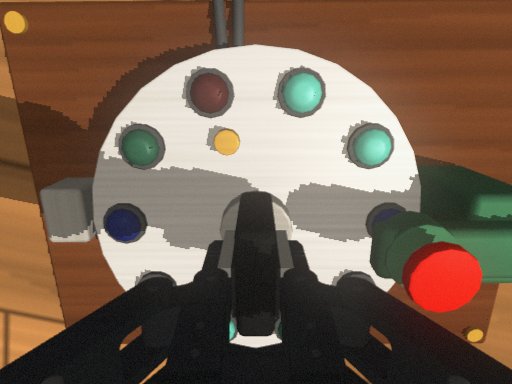

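Gripped at 15.4 mm opening. First click: 36° clockwise, then check.

Request:
{"method": "carry_out", "body": {
  "motion": [
    [0, 0, 5, 0, 0, 0, 0.9],
    [0, 0, 6, 0, 0, 0, 0.9],
    [0, 0, 6, 0, 0, 0, 0.9],
    [0, 0, 6, 0, 0, 0, 0.9],
    [0, 0, 6, 0, 0, 0, 0.9],
    [0, 0, 5, 0, 0, 0, 0.9],
    [0, 0, 0, 0, 0, 0, 0.9],
    [0, 0, 0, 0, 0, 0, 0.9],
    [0, 0, 0, 0, 0, 0, 0.9]
  ]
}}

```text
time_s: 5.8
tool_pos: [505.0, 50.5, 254.0]
eef_rot: [[-0.928, 0.372, -0.001], [0.372, 0.928, -0.005], [-0.001, -0.005, -1.0]]
wrist_force: [0.0, 1.6, -1.1]
gripper_width: 15.3
```

```bash
python3 -c "
from st import *
st((504,50.5))"
```

```text
t 5.8 p [505.   50.5 254. ] psi 68.16 j [ -2.6  -4.8 115.3  -0.3  69.6 -70.7] F [ 0.   1.6 -1.1] M [ 0.2   0.16 -0.16] w 15.3
tilt z [-6.0e-04 -4.7e-03 -1.0e+00]
need tool cm [ 0.1  -0.04  0.  ]
```

Request:
{"method": "carry_out", "body": {
  "motion": [
    [0, 0, 6, 0, 0, 0, 0.9],
    [0, 0, 6, 0, 0, 0, 0.9],
    [0, 0, 6, 0, 0, 0, 0.9],
    [0, 0, 6, 0, 0, 0, 0.9],
    [0, 0, 6, 0, 0, 0, 0.9],
    [0, 0, 6, 0, 0, 0, 0.9],
    [0, 0, 0, 0, 0, 0, 0.9],
    [0, 0, 0, 0, 0, 0, 0.9],
    [0, 0, 0, 0, 0, 0, 0.9]
  ]
}}

```text
time_s: 6.7
tool_pos: [505.0, 50.3, 254.0]
eef_rot: [[-0.524, 0.852, -0.002], [0.852, 0.524, -0.005], [-0.003, -0.004, -1.0]]
wrist_force: [1.2, -0.4, -1.0]
gripper_width: 15.3
```

```bash
python3 -c "
from st import *
st((504,50.5))
snap('wrist','w6.png')"
```

```text
t 6.7 p [505.   50.3 254. ] psi 31.62 j [ -2.7  -4.8 115.3  -0.3  69.6 -34.2] F [ 1.2 -0.4 -1. ] M [0.32 0.13 0.01] w 15.3
tilt z [-0.0016 -0.005  -1.    ]
need tool cm [ 0.07 -0.08  0.  ]
```

View pics/w6.png

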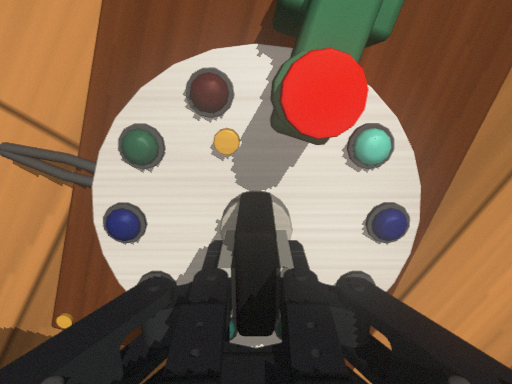

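The plate turned with the gripper. The stud at (226,142) is now one seat short of the press. Third click next, holding at the end.

Request:
{"method": "carry_out", "body": {
  "motion": [
    [0, 0, 6, 0, 0, 0, 0.9],
    [0, 0, 6, 0, 0, 0, 0.9],
    [0, 0, 6, 0, 0, 0, 0.9],
    [0, 0, 6, 0, 0, 0, 0.9],
    [0, 0, 6, 0, 0, 0, 0.9],
    [0, 0, 5.7, 0, 0, 0, 0.9],
    [0, 0, 0, 0, 0, 0, 0.9],
    [0, 0, 0, 0, 0, 0, 0.9],
    [0, 0, 0, 0, 0, 0, 0.9],
    [0, 0, 0, 0, 0, 0, 0.9],
    [0, 0, 0, 0, 0, 0, 0.9],
    [0, 0, 0, 0, 0, 0, 0.9]
  ]
}}

```text
time_s: 7.95
tool_pos: [504.8, 50.2, 254.0]
eef_rot: [[0.081, 0.997, -0.003], [0.997, -0.081, -0.004], [-0.005, -0.002, -1.0]]
wrist_force: [-0.1, -1.1, -1.8]
gripper_width: 15.3
```

```bash
python3 -c "
from st import *
st((504,50.5))
snap('wrist','w7.png');snap('top','t7.png')"
```

```text
t 7.95 p [504.8  50.2 254. ] psi -4.63 j [ -2.7  -4.8 115.3  -0.3  69.7   2.1] F [-0.1 -1.1 -1.8] M [0.48 0.14 0.14] w 15.3
tilt z [-0.0026 -0.0045 -1.    ]
need tool cm [ 0.02 -0.08  0.  ]
```

View pics/w7.png

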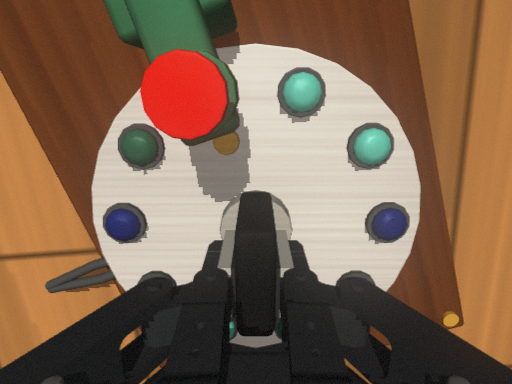

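The stud (226,142) is under the press. The turn measures 108.1° from the start. I'll hold a bit longer, then do the next click.

Request:
{"method": "carry_out", "body": {
  "motion": [
    [0, 0, 0, 0, 0, 0, 0.9],
    [0, 0, 0, 0, 0, 0, 0.9],
    [0, 0, 6, 0, 0, 0, 0.9],
    [0, 0, 6, 0, 0, 0, 0.9],
    [0, 0, 6, 0, 0, 0, 0.9],
    [0, 0, 6, 0, 0, 0, 0.9],
    [0, 0, 6, 0, 0, 0, 0.9],
    [0, 0, 5.7, 0, 0, 0, 0.9],
    [0, 0, 0, 0, 0, 0, 0.9],
    [0, 0, 0, 0, 0, 0, 0.9]
  ]
}}

```text
time_s: 9.05
tool_pos: [504.6, 50.2, 254.0]
eef_rot: [[0.665, 0.747, -0.003], [0.747, -0.665, -0.004], [-0.005, 0.0, -1.0]]
wrist_force: [-0.7, -0.3, -1.4]
gripper_width: 15.5
```

Request:
{"method": "carry_out", "body": {
  "motion": [
    [0, 0, 0, 0, 0, 0, 0.9],
    [0, 0, 0, 0, 0, 0, 0.9],
    [0, 0, 0, 0, 0, 0, 0.9],
    [0, 0, 0, 0, 0, 0, 0.9],
    [0, 0, 0, 0, 0, 0, 0.9],
    [0, 0, 0, 0, 0, 0, 0.9]
  ]
}}

```text
time_s: 9.65
tool_pos: [504.6, 50.2, 254.0]
eef_rot: [[0.662, 0.75, -0.003], [0.75, -0.662, -0.004], [-0.005, 0.0, -1.0]]
wrist_force: [-0.1, -0.3, -2.1]
gripper_width: 15.7
```

```bash
python3 -c "
from st import *
s=st((504,50.5))[0];print(s['qvel'])"
```

```text
t 9.65 p [504.6  50.2 254. ] psi -41.42 j [ -2.7  -4.8 115.3  -0.2  69.7  38.8] F [-0.1 -0.3 -2.1] M [0.42 0.05 0.1 ] w 15.7
tilt z [-0.0029 -0.0039 -1.    ]
need tool cm [-0.02 -0.06  0.  ]
[ 0.0011255   0.02855361 -0.00205814 -0.18986716  0.04995941  0.01096159]
```

Request:
{"method": "carry_out", "body": {
  "motion": [
    [0, 0, 6, 0, 0, 0, 0.9],
    [0, 0, 6, 0, 0, 0, 0.9],
    [0, 0, 6, 0, 0, 0, 0.9],
    [0, 0, 6, 0, 0, 0, 0.9],
    [0, 0, 6, 0, 0, 0, 0.9],
    [0, 0, 4.5, 0, 0, 0, 0.9],
    [0, 0, 0, 0, 0, 0, 0.9],
    [0, 0, 0, 0, 0, 0, 0.9],
    [0, 0, 0, 0, 0, 0, 0.9]
  ]
}}

```text
time_s: 10.55
tool_pos: [504.5, 50.3, 254.0]
eef_rot: [[0.975, 0.222, -0.003], [0.222, -0.975, -0.003], [-0.003, 0.002, -1.0]]
wrist_force: [-1.2, -0.6, -0.6]
gripper_width: 14.9
```

Request:
{"method": "carry_out", "body": {
  "motion": [
    [0, 0, 0, 0, 0, 0, 0.9],
    [0, 0, 0, 0, 0, 0, 0.9],
    [0, 0, 0, 0, 0, 0, 0.9],
    [0, 0, 0, 0, 0, 0, 0.9],
    [0, 0, 0, 0, 0, 0, 0.9]
  ]
}}

```text
time_s: 11.05
tool_pos: [504.5, 50.3, 254.0]
eef_rot: [[0.975, 0.224, -0.003], [0.224, -0.975, -0.003], [-0.003, 0.002, -1.0]]
wrist_force: [0.3, 0.0, -1.3]
gripper_width: 15.4
```

```bash
python3 -c "
from st import *
s=st((504,50.5))[0];snap('wrist','w8.png')"
```

```text
t 11.05 p [504.5  50.3 254. ] psi -77.04 j [ -2.7  -4.9 115.3  -0.2  69.7  74.4] F [ 0.3  0.  -1.3] M [ 0.52 -0.06  0.12] w 15.4
tilt z [-0.003  -0.0027 -1.    ]
need tool cm [-0.04 -0.03  0.  ]
```

View pics/w8.png

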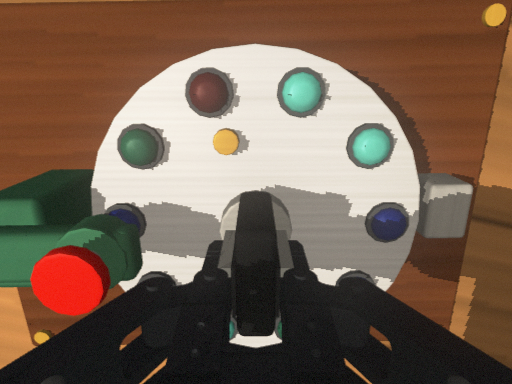

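The second seat past the stud (blue) is under the press. Last click.

Request:
{"method": "carry_out", "body": {
  "motion": [
    [0, 0, 6, 0, 0, 0, 0.9],
    [0, 0, 6, 0, 0, 0, 0.9],
    [0, 0, 6, 0, 0, 0, 0.9],
    [0, 0, 6, 0, 0, 0, 0.9],
    [0, 0, 6, 0, 0, 0, 0.9],
    [0, 0, 4.6, 0, 0, 0, 0.9],
    [0, 0, 0, 0, 0, 0, 0.9],
    [0, 0, 0, 0, 0, 0, 0.9],
    [0, 0, 0, 0, 0, 0, 0.9]
  ]
}}

```text
time_s: 12.0
tool_pos: [504.5, 50.5, 254.1]
eef_rot: [[0.921, -0.389, -0.002], [-0.389, -0.921, -0.002], [-0.001, 0.003, -1.0]]
wrist_force: [-1.0, -0.9, -0.9]
gripper_width: 15.7
```

Request:
{"method": "carry_out", "body": {
  "motion": [
    [0, 0, 0, 0, 0, 0, 0.9],
    [0, 0, 0, 0, 0, 0, 0.9],
    [0, 0, 0, 0, 0, 0, 0.9],
    [0, 0, 0, 0, 0, 0, 0.9],
    [0, 0, 0, 0, 0, 0, 0.9]
  ]
}}

```text
time_s: 12.5
tool_pos: [504.4, 50.5, 254.0]
eef_rot: [[0.922, -0.387, -0.002], [-0.387, -0.922, -0.002], [-0.001, 0.003, -1.0]]
wrist_force: [-0.9, -1.0, -1.6]
gripper_width: 15.6
```

```bash
python3 -c "
from st import *
s=st((504,50.5))[0];snap('wrist','w9.png')"
```

```text
t 12.5 p [504.4  50.5 254. ] psi -112.75 j [-2.700e+00 -4.900e+00  1.153e+02 -1.000e-01  6.970e+01  1.101e+02] F [-0.9 -1.  -1.6] M [ 0.54 -0.06  0.13] w 15.6
tilt z [-0.0023 -0.002  -1.    ]
need tool cm [-0.04  0.02  0.  ]
```

View pics/w9.png

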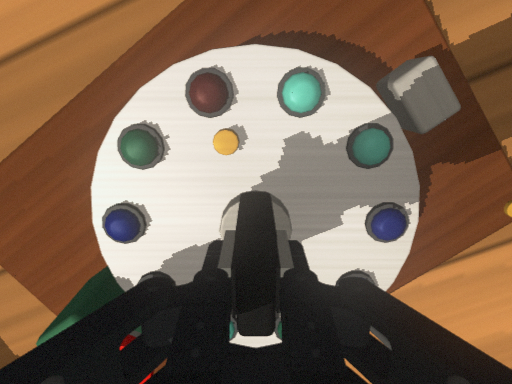

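The third seat (orange, left of the dark green and blue) is in place. The total turn measures 216.25°. I'll open a little and lift.

Request:
{"method": "carry_out", "body": {
  "motion": [
    [0, 0, 0, 0, 0, 0, 0.6],
    [0, 0, 0, 0, 0, 0, 0.6],
    [0, 0, 0, 0, 0, 0, 0.6],
    [0, 0, 0, 0, 0, 0, 0.6],
    [0, 0, 0, 0, 0, -2, 0.6],
    [0, 0, 0, 0, 0, -3, 0.6],
    [0, 0, 0, 0, 0, -3, 0.6],
    [0, 0, 0, 0, 0, -3, 0.6],
    [0, 0, 0, 0, 0, 0, 1],
    [0, 0, 0, 0, 0, 0, 1],
    [0, 0, 0, 0, 0, 0, 1],
    [0, 0, 0, 0, 0, 0, 1]
  ]
}}

```text
time_s: 13.75
tool_pos: [504.5, 50.8, 366.4]
eef_rot: [[0.922, -0.387, -0.005], [-0.387, -0.922, -0.005], [-0.002, 0.006, -1.0]]
wrist_force: [0.3, 0.8, 0.5]
gripper_width: -0.4
```

```bash
python3 -c "
from st import *
s=st((485.5,124))[0];snap('wrist','w10.png');snap('side','s10.png')
im=cv2.imread('pics/s10.png');cv2.imwrite('pics/s10c.png',cv2.resize(im[200:360,180:370],None,fx=4,fy=3.5))"
```

```text
t 13.75 p [504.5  50.8 366.4] psi -112.75 j [ -2.6 -11.8 110.2  -0.3  81.9 110.2] F [0.3 0.8 0.5] M [0.01 0.01 0.  ] w -0.4
tilt z [-0.0046 -0.0047 -1.    ]
need tool cm [-4.58 -6.01 -0.03]
```

View pics/w10.png

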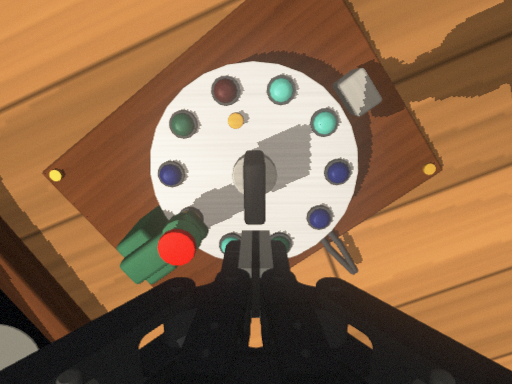

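View pics/s10c.png

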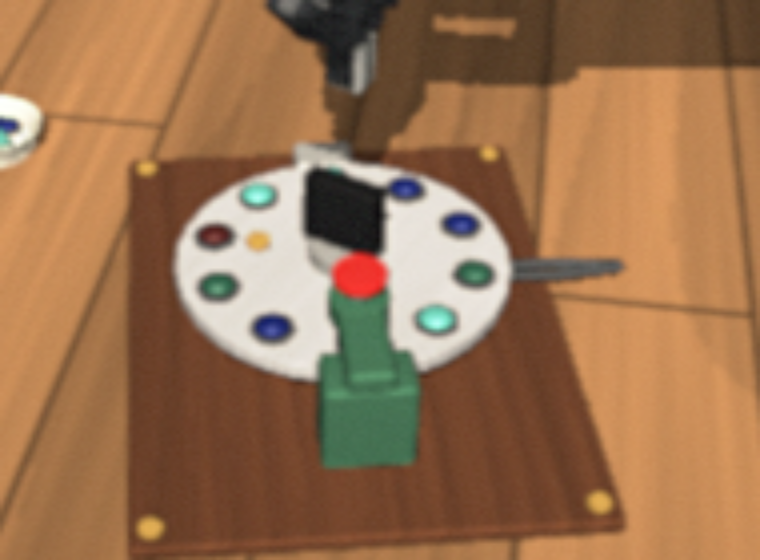

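```bash
python3 -c "
from st import *
c=vision.calibration('wrist')
im=cv2.imread('pics/w10.png').astype(int);b,g,r=im[...,0],im[...,1],im[...,2]
red=((r>150)&(r-g>110)&(r-b>110)); red[:220]=0;red[275:]=0;red[:,:150]=0;red[:,210:]=0
ys,xs=np.where(red);pp=np.array([onz(c,x,y,112)[:2] for x,y in zip(xs,ys)]);print(pp.mean(0),np.ptp(pp,axis=0),len(xs))
"
```

```text
[486.00271339 123.70997331] [28.95251046 28.71480423] 982
```

Request:
{"method": "carry_out", "body": {
  "motion": [
    [0, 0, 0, -1.5, -2, 0, 1],
    [0, 0, 0, -1.5, -2, 0, 1],
    [0, 0, 0, -1.5, -2, 0, 1],
    [0, 0, 0, 0, 0, 0, 1],
    [0, 0, 0, 0, 0, 0, 1]
  ]
}}

```text
time_s: 14.35
tool_pos: [485.1, 125.0, 361.2]
eef_rot: [[0.921, -0.388, -0.013], [-0.388, -0.921, -0.006], [-0.009, 0.01, -1.0]]
wrist_force: [0.3, -0.1, -0.3]
gripper_width: 0.2
```

```bash
python3 -c "
from st import *
s=st((485.5,124))[0]"
```

```text
t 14.35 p [485.1 125.  361.2] psi -112.85 j [  6.  -12.4 111.1  -0.3  82.  118.9] F [ 0.3 -0.1 -0.3] M [-0.05  0.02 -0.  ] w 0.2
tilt z [-0.0125 -0.006  -0.9999]
need tool cm [0.08 0.07 0.  ]
```

Request:
{"method": "carry_out", "body": {
  "motion": [
    [0.6, 0.5, 0, 0.08, 0.07, 2, 1],
    [0, 0, 0, 0, 0, 2, 1],
    [0, 0, 0, 0, 0, 1.5, 1],
    [0, 0, 0, 0, 0, 0, 1],
    [0, 0, 0, 0, 0, 0, 1]
  ]
}}

```text
time_s: 14.85
tool_pos: [486.4, 120.5, 304.2]
eef_rot: [[0.92, -0.392, -0.0], [-0.392, -0.92, -0.001], [0.0, 0.001, -1.0]]
wrist_force: [0.3, 0.4, 1.0]
gripper_width: 0.3
```

```bash
python3 -c "
from st import *
s=st((485.5,124))[0];snap('wrist','w11.png');snap('side','s11.png')
im=cv2.imread('pics/s11.png');cv2.imwrite('pics/s11c.png',cv2.resize(im[200:360,180:370],None,fx=4,fy=3.5))"
```

```text
t 14.85 p [486.4 120.5 304.2] psi -113.06 j [ 5.400e+00 -9.400e+00  1.142e+02 -1.000e-01  7.520e+01  1.185e+02] F [0.3 0.4 1. ] M [-0.   -0.    0.01] w 0.3
tilt z [-0.     -0.0012 -1.    ]
need tool cm [-0.22 -0.29 -0.  ]
```

View pics/w11.png

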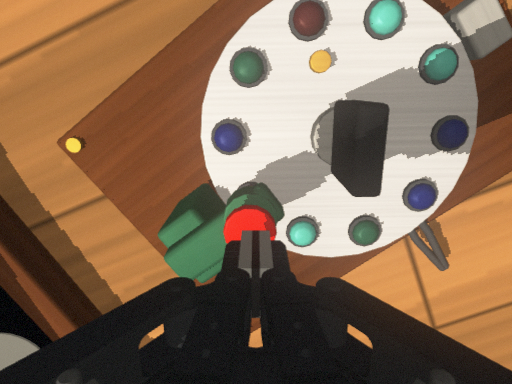

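View pics/s11c.png

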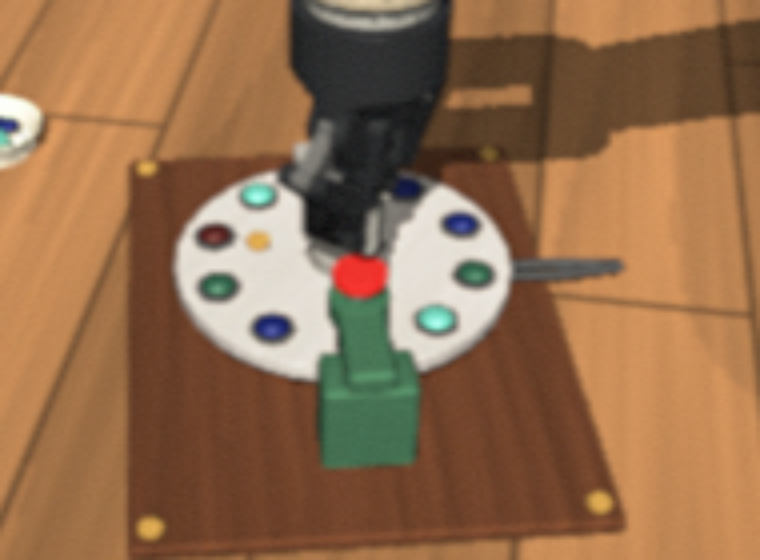

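The fingers are over the cap, about 3 mm off centre (cap at column 250, tips at 257). I'll correct and descend slowly.

Request:
{"method": "carry_out", "body": {
  "motion": [
    [0, 0, 0, -0.2, -0.25, 0.5, 1],
    [0, 0, 0, 0, 0, 0.5, 1],
    [0, 0, 0, 0, 0, 0, 1],
    [0, 0, 0, 0, 0, 0, 1]
  ]
}}

```text
time_s: 15.35
tool_pos: [486.4, 124.0, 296.3]
eef_rot: [[0.92, -0.392, 0.005], [-0.392, -0.92, -0.001], [0.005, -0.001, -1.0]]
wrist_force: [-0.0, 0.8, 1.0]
gripper_width: 0.2
```

```bash
python3 -c "
from st import *
s=st((485.5,124))[0]"
```

```text
t 15.35 p [486.4 124.  296.3] psi -113.05 j [ 5.800e+00 -8.800e+00  1.145e+02 -1.000e-01  7.400e+01  1.189e+02] F [-0.   0.8  1. ] M [0.03 0.01 0.05] w 0.2
tilt z [ 5.1e-03 -6.0e-04 -1.0e+00]
need tool cm [-0.08  0.03 -0.  ]
```

Contact is expected at z≈285 and full travel at ≈278. I'll go down in small steps and watch the force.

Request:
{"method": "carry_out", "body": {
  "motion": [
    [0, 0, 0, -0.05, 0, 0.5, 1],
    [0, 0, 0, 0, 0, 0.4, 1],
    [0, 0, 0, 0, 0, 0.2, 1]
  ]
}}

```text
time_s: 15.65
tool_pos: [486.1, 124.3, 285.2]
eef_rot: [[0.92, -0.391, 0.006], [-0.391, -0.92, -0.001], [0.006, -0.002, -1.0]]
wrist_force: [0.3, 0.5, 2.5]
gripper_width: 0.2
```

Request:
{"method": "carry_out", "body": {
  "motion": [
    [0, 0, 0, 0, 0, 0.2, 1]
  ]
}}

```text
time_s: 15.75
tool_pos: [486.2, 124.3, 283.3]
eef_rot: [[0.92, -0.391, 0.006], [-0.391, -0.92, -0.001], [0.006, -0.002, -1.0]]
wrist_force: [-1.6, 0.5, 4.7]
gripper_width: -0.2
```

Request:
{"method": "carry_out", "body": {
  "motion": [
    [0, 0, 0, 0, 0, 0.2, 1]
  ]
}}

```text
time_s: 15.85
tool_pos: [486.3, 124.3, 281.7]
eef_rot: [[0.92, -0.391, 0.006], [-0.391, -0.92, -0.001], [0.006, -0.002, -1.0]]
wrist_force: [-3.7, 0.8, 5.0]
gripper_width: 0.1
```

Contact is at 285 and the force follows the spring. Continuing.

Request:
{"method": "carry_out", "body": {
  "motion": [
    [0, 0, 0, 0, 0, 0.2, 1]
  ]
}}

```text
time_s: 15.95
tool_pos: [486.4, 124.4, 280.2]
eef_rot: [[0.92, -0.391, 0.005], [-0.391, -0.92, -0.001], [0.005, -0.001, -1.0]]
wrist_force: [-3.6, -0.0, 5.3]
gripper_width: 0.1
```

Request:
{"method": "carry_out", "body": {
  "motion": [
    [0, 0, 0, 0, 0, 0.2, 1]
  ]
}}

```text
time_s: 16.05
tool_pos: [486.4, 124.4, 278.8]
eef_rot: [[0.92, -0.391, 0.005], [-0.391, -0.92, -0.001], [0.005, -0.001, -1.0]]
wrist_force: [-3.6, -0.5, 6.6]
gripper_width: 0.2
```

Request:
{"method": "carry_out", "body": {
  "motion": [
    [0, 0, 0, 0, 0, 0.1, 1]
  ]
}}

```text
time_s: 16.15
tool_pos: [486.5, 124.4, 278.5]
eef_rot: [[0.92, -0.391, 0.004], [-0.391, -0.92, -0.001], [0.004, -0.001, -1.0]]
wrist_force: [-4.1, -0.8, 7.8]
gripper_width: 0.0
```

Request:
{"method": "carry_out", "body": {
  "motion": [
    [0, 0, 0, 0, 0, 0.1, 1]
  ]
}}

```text
time_s: 16.25
tool_pos: [486.6, 124.4, 278.4]
eef_rot: [[0.92, -0.391, 0.004], [-0.391, -0.92, -0.001], [0.004, -0.001, -1.0]]
wrist_force: [-3.5, -0.1, 9.0]
gripper_width: -0.2
```

Request:
{"method": "carry_out", "body": {
  "motion": [
    [0, 0, 0, 0, 0, 0.15, 1]
  ]
}}

```text
time_s: 16.35
tool_pos: [486.8, 124.5, 278.4]
eef_rot: [[0.92, -0.391, 0.003], [-0.391, -0.92, -0.001], [0.004, -0.0, -1.0]]
wrist_force: [-6.4, -0.2, 13.4]
gripper_width: -0.1
```

Request:
{"method": "carry_out", "body": {
  "motion": [
    [0, 0, 0, 0, 0, 0.2, 1]
  ]
}}

```text
time_s: 16.45
tool_pos: [487.0, 124.5, 278.3]
eef_rot: [[0.921, -0.391, 0.002], [-0.391, -0.921, -0.002], [0.003, 0.001, -1.0]]
wrist_force: [-8.7, -1.6, 15.6]
gripper_width: 0.1
```

Request:
{"method": "carry_out", "body": {
  "motion": [
    [0, 0, 0, 0, 0, 0.2, 1]
  ]
}}

```text
time_s: 16.55
tool_pos: [487.2, 124.6, 278.4]
eef_rot: [[0.921, -0.391, 0.001], [-0.391, -0.921, -0.002], [0.002, 0.001, -1.0]]
wrist_force: [-8.3, -2.1, 13.1]
gripper_width: 0.3
```

It is on the firm stop: z is stuck at 278.4 while the force rose to 15 N. I'll take a quick look, then lift away.

```bash
python3 -c "
from st import *
snap('wrist','w12.png');st(None)"
```

```text
t 16.6 p [487.2 124.6 278.3] psi -112.99 j [ 5.900e+00 -7.400e+00  1.150e+02 -1.000e-01  7.230e+01  1.189e+02] F [-7.  -1.2 13.9] M [-0.18  1.4  -0.02] w 0.2
tilt z [ 0.001  -0.0019 -1.    ]
```

View pics/w12.png

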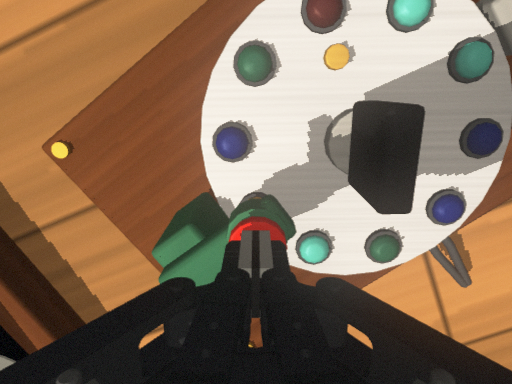

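Request:
{"method": "carry_out", "body": {
  "motion": [
    [0, 0, 0, 0, 0, -0.5, 1],
    [0, 0, 0, 0, 0, -1, 1],
    [0, 0, 0, 0, 0, -2, 1],
    [0, 0, 0, 0, 0, -3, 1],
    [0, 0, 0, 0, 0, -3, 1],
    [0, 0, 0, 0, 0, -3, 1],
    [0, 0, 0, 0, 0, 0, 1],
    [0, 0, 0, 3, 0, 0, 1],
    [0, 0, 0, 3, 0, 0, 1],
    [0, 0, 0, 0, 0, 0, 1],
    [0, 0, 0, 0, 0, 0, 1]
  ]
}}

```text
time_s: 17.7
tool_pos: [542.9, 101.0, 406.2]
eef_rot: [[0.921, -0.39, 0.001], [-0.39, -0.921, -0.001], [0.002, 0.001, -1.0]]
wrist_force: [-0.4, 0.1, -0.5]
gripper_width: -0.4
```

```bash
python3 -c "
from st import *
st(None);snap('wrist','w13.png');snap('top','t13.png');snap('side','s13.png')
im=cv2.imread('pics/s13.png');cv2.imwrite('pics/s13c.png',cv2.resize(im[200:360,180:370],None,fx=4,fy=3.5))"
```

```text
t 17.7 p [542.9 101.  406.2] psi -112.94 j [ 2.800e+00 -7.000e+00  1.020e+02 -1.000e-01  8.490e+01  1.158e+02] F [-0.4  0.1 -0.5] M [-0.02 -0.03  0.01] w -0.4
tilt z [ 0.0012 -0.0011 -1.    ]
```

View pics/w13.png

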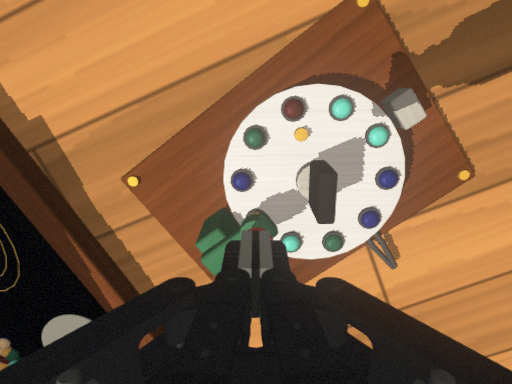

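View pics/t13.png

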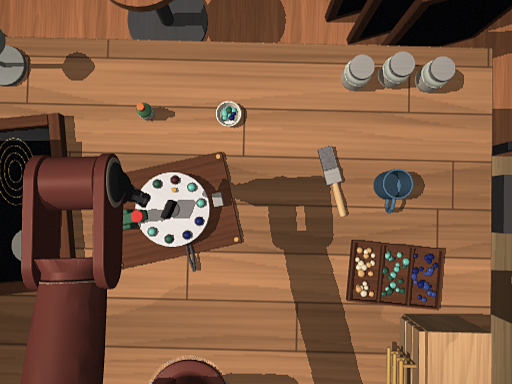

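View pics/s13c.png

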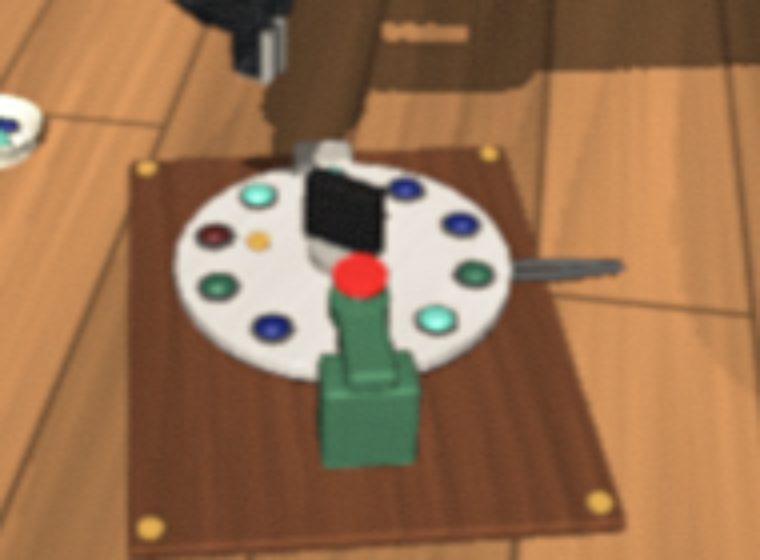

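The cap is back up, at the same place in the side view as before pressing (crop 360,276). The turret is unchanged, and the dish, glue, brush, tray, mug and tweezers are where they started. The arm is clear, so I'm handing in.

```bash
python3 -c "
from rig import bot
print(bot.hand_in())"
```

```text
the job is handed in; nothing more can be done
None
```

I turned the turret six clicks clockwise in one grip, pressed the red cap fully down once and let it spring back. I then handed in at about 18 s; hand-in reports no verdict, so success is not confirmed.

- **Turning:** The images showed the turret starting at 0, with the stud three clicks short of the press. I stopped at every click. The rests at the studded seat and the three after it were each held for 0.6 s or more. The gripper's measured turn was 108.1° at the studded seat and 216.25° at the end, against a nominal 108° and 216°. The largest error at any stop was about 1°, and the pictures showed the third seat after the stud under the press.
- **Pressing:** The fingertips met the cap at tool height 285 mm, and it stopped firmly at 278.4 mm, about 6.6–7 mm of travel. The upward force on the wrist peaked at about 16 N, with a sideways part of up to about 9 N, well under the 40 N limit.
- **Last checks:** The cap was back up, the turret had not moved, and the arm was clear with no force on it. The loose items looked unmoved in the top and side pictures.
- **Disagreements:** The three cameras differed by 2–4 mm on the fixture's position, so I relied on the wrist camera. Small moves also overshot by a few millimetres, and I turned one tilt correction the wrong way; I corrected all of this before gripping or pressing.

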